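# Lay the battery pack down against its charger

### The job

The black battery pack has been left standing on its end. Push it over so that it lies flat on its base with the raised plate on top, then push it along the bench until its end rests squarely against the middle part of the long side of the charger case, and leave it there. Only push: do not lift or carry the pack, do not shove the charger away, and leave everything else where it is.

Things in the scene. Friction and masses are not known exactly. Their poses are not given: they have to be found in the camera images.
- pack_mid (a point): middle of the battery pack's block: black, 75 x 120 x 50 mm (own x, y, z), about 0.55 kg. Own y runs along the 120 mm length, own z from the base to the side with the raised plate. At the start it stands on one end, 120 mm tall: own y points up, the base (own -z) faces the charger. Lying as wanted, own z points up, own y towards the charger, and this point is 25 mm above the bench
- pack_push (a point): on the same pack: point on the block's plate side, midway across and 12 mm below the uppermost end (108 mm above the bench at the start). The raised plate (14 mm thick) begins 17 mm below it. Pushed here level towards the charger (own -z) the pack tips about its foot, overbalances when its top has gone about 50 mm, and falls by itself, its middle then about 85 mm nearer the charger
- charger: the charger case: a loose black case, 131 mm (own x) by 201 mm (own y), 70 mm high with a slightly raised middle (88 mm), about 1.5 kg. Origin at the centre of its underside; own z up. Its long side that faces the pack is the plane own x = -65 mm; own x points away from the pack, own y runs along that side. The pack starts up to 9 degrees off square to it.
- piston: bystander: an alloy piston standing crown up, 66 mm across, 57 mm high, origin at the centre of its underside; stands beside the way to the charger, on the side of the charger's own -y
- grease: bystander: a round tin with a press lid, 77 mm across, 52 mm high, origin at the centre of its underside; stands on the dark cloth mat (3 mm thick) left of the way to the charger
- clutch: bystander: a clutch basket, 121 mm across, 47 mm high, origin at the centre of its underside
- rod: bystander: a connecting rod lying flat, 82 x 172 x 20 mm, origin at the centre of its underside, long along own y
- valve: bystander: an engine valve standing on its head, 36 mm across, 92 mm high, origin under its head
- spanner: bystander: a spanner lying flat, 40 x 224 x 10 mm, origin at the centre of its underside, long along own y
Mind the look-alikes: they are no part of the job. Leave any blue or red look-alike of the part that bears pack_mid alone.

How it is judged:
By the outcome, as a careful person would: the job done as asked, in the order asked, and still so for the second after the job is handed in, with the robot touching nothing.
It also fails if it takes over 45 s, if anything falls off the work surface, if the arm or the gripper's body presses on something with over 40 N, if the wrist force passes 120 N, or if a joint passes its speed limit or range.

### The arm

A 7-joint arm with a two-finger parallel gripper is mounted at the origin on a cart in front of the work surface, level with it; the furniture and walls round the work are solid. World frame = base frame: x ahead of the robot, y to its left, z up, the work surface at z = 0. Lengths are in mm, angles in rad, forces in N, time in s.
With the tool pointing down it reaches from about 400 to 875 mm from the base axis. Payload 4.4 kg.
Tool frame: the origin (TCP) lies at the very end of the fingers, on their centre line; the grasp point (between the pads) lies 19 mm behind it (ctrl.grip_point_offset is the distance from the TCP to the grasp point, in mm); z points along the fingers, x is the direction in which the jaws open and shut, and the axes are right-handed (so a half turn about z gives the same grasp; the last joint's range is limited). The gripper opens to 85 mm and grips with 20 to 120 N. Pads are 22 mm wide; open, the fingers measure 114 mm over their backs; the gripper's body (76 mm by 85 mm) begins 54 mm behind the grasp point. The pads swing forward as they close: fully open they stand 13 mm farther back than shut.
Start: joints at [1.263, 0.628, 0.038, 1.517, -0.027, 0.996, -0.02], TCP at [155.671, -631.098, 204.513] pointing down, gripper open.
Joint ranges: [-3.06, 3.06], [-0.37, 2.12], [-1.25, 1.32], [0.18, 2.47], [-1.1, 4.24], [0.23, 1.98], [-2.94, 2.94]. Speed limits (rad/s): [2.57, 2.57, 3.14, 3.14, 3.14, 3.14, 3.14].

### API

Orientations are given as [roll, pitch, yaw] about the fixed x, y, z axes, in that order (R = Rz(yaw) Ry(pitch) Rx(roll)).
In Python, from cell import ctrl gives the robot as it stands.
- The arm moves only by the shell command python3 -m pendant 'ROWS'. ROWS is JSON, one flat list of numbers, 7 for each row, row after row: the shift along the world's x, y, z in m, then the turn, a rotation vector about the world's x, y, z in degrees, then the opening, from 0 (shut) to 1 (fully open). A call has 1 to 20 rows; each row is the pose to reach, as a shift and turn from the pose measured when the call began; what a row does not reach only later rows make up. A row lasts 1/12 s, in which the tool goes at most 41.7 mm and 7.16 degrees, less where a joint would pass 70% of its speed; a pose out of reach is approached as far as the arm can. A call with a gripper value outside its range is refused whole. The fingers move at their own pace and stop on an object; the grip force is fixed at half the most. Time passes only in rows, so rows that repeat a pose let the fingers close. It gives the time, the measured TCP pose, the force and the opening at its end, in the units of the state.
- ctrl.read_state(): the state, without advancing time (a new reading comes with each control period).
- ctrl.get_image(name): name is "scene" or "top" or "wrist"; returns a dict with "image" (400x640x3 uint8, red, green, blue), "fx", "fy", "cx", "cy" (pixels), "world_from_camera" (4x4, takes a point from camera to world coordinates). Camera axes: x right, y up, looking along -z (the intrinsics and any distortion apply to the point x, -y, -z); pixel columns grow to the right and rows downward; lengths in mm; the calibration is good to about 2 mm. A picture is of the moment at which its call begins. There is no depth.
- ctrl.finish_job(): hands the job in, once; it reports no verdict.
Trained networks look in a picture, given as the dict that the camera call returned (one of the last four; its "shot" number tells which), for a name from the list of things; names that differ only in an ending like _2 or _b are one class to them, and where a whole thing is asked for, a point or a joint stands for the part that bears it (a point fixed in the world has none). Each returns a list of dicts, best first, with "confidence" (0 to 1); they miss things now and then, are a little off and sometimes report something else, mostly with a low value. They report only what shows in the picture. A call takes as long as a camera call. They do not tell look-alikes from the thing itself.
- ctrl.cut_out(picture, label): "mask" (400x640 bool, what is visible of it) and "bbox" ([left, top, right, bottom] in pixels, round what is visible of it).
The state is a dict: "clock": time; "qpos": joint angles; "qd": joint speeds; "tau": joint torques, N m; "eef_pos": TCP position; "tool_rot": TCP orientation; "force": force on the tool from outside, world axes, zero at the start; "torque": the same for the moment, N m; "width": finger opening in mm.
Only numpy, scipy, OpenCV 4.12 (cv2) and the standard library are available. Lean on these libraries where they do the work, as an engineer would, in place of code of your own. Each camera call takes 0.05 s, during which the arm holds its last target. There are 200 camera calls.

## Working session

There is one attempt and no reset: what is moved stays moved. The work goes in short steps, Python scripts to look and compute and a shell command to move; the robot and the scene stay as the last step left them, time stands still between calls to the robot, and variables do not carry over. Pictures are saved under pics/ and viewed, about 8 in all and at most 12, crops included, and the job is handed in when it is done.

```bash
mkdir -p pics; cat > h.py <<'E'
import numpy as np, cv2
from cell import ctrl
def shot(n,fn=None):
    p=ctrl.get_image(n)
    if fn: cv2.imwrite('pics/'+fn,cv2.cvtColor(p['image'],cv2.COLOR_RGB2BGR))
    return p
def ray(p,u,v):
    T=np.array(p['world_from_camera']); d=np.array([(u-p['cx'])/p['fx'],-(v-p['cy'])/p['fy'],-1.])
    return T[:3,3],T[:3,:3]@d
def onz(p,u,v,z):
    o,d=ray(p,u,v); return o+d*(z-o[2])/d[2]
def proj(p,X):
    T=np.array(p['world_from_camera']); c=T[:3,:3].T@(np.asarray(X,float)-T[:3,3])
    return np.array([p['cx']+p['fx']*c[0]/-c[2],p['cy']-p['fy']*c[1]/-c[2]])
E
python3 - <<'E'
from h import *
print({k:v for k,v in ctrl.read_state().items()})
a=[shot('scene','s1.png'),shot('top','t1.png')]
for p in a:
    print({k:v for k,v in p.items() if k!='image'})
    for l in ['pack_mid','charger','piston','grease','clutch','rod','valve','spanner']:
        for r in ctrl.cut_out(p,l)[:3]:
            b=r['bbox']; m=r['mask']; v,u=np.nonzero(m)
            print(l,round(r['confidence'],2),b,onz(p,u.mean(),v.mean(),30).round())
E
```

```text
{'clock': 0.0, 'qpos': array([ 1.26319125,  0.62936536,  0.03840984,  1.51838638, -0.0269937 ,
        0.99631426, -0.01997204]), 'qd': array([-0.00113939, -0.00115565, -0.00041279, -0.00230864,  0.00101007,
        0.00172874,  0.00047647]), 'tau': array([ 3.82379612e-04, -5.63405728e+01,  1.22678854e+00, -1.93452466e+01,
        1.11721340e-02,  1.05517352e-02,  5.96145000e-06]), 'eef_pos': array([ 155.52294136, -630.40323917,  203.57023176]), 'tool_rot': array([ 3.14157891e+00,  1.95624479e-03, -1.32893431e+00]), 'force': array([0.03987861, 0.59405955, 0.3218673 ]), 'torque': array([-0.01355172, -0.03111196, -0.05584008]), 'width': 85.5648046342938}
{'fx': 427.01577105374076, 'fy': 427.01577105374076, 'cx': 320.2354216246887, 'cy': 195.64674806602432, 'world_from_camera': array([[-7.21295152e-01,  3.44425764e-01, -6.00919460e-01,
        -3.13546135e+02],
       [-6.92548590e-01, -3.71763055e-01,  6.18197930e-01,
         9.02466752e+02],
       [-1.04763601e-02,  8.62069094e-01,  5.06682467e-01,
         8.50838771e+02],
       [ 0.00000000e+00,  0.00000000e+00,  0.00000000e+00,

[... 1175 characters left out ...]
_mid 0.77 [267.9, 122.9, 291.4, 158.6] [803. 110.  30.]
pack_mid 0.62 [279.7, 246.4, 301.4, 266.3] [427.  70.  30.]
charger 0.88 [341.2, 156.5, 418.4, 219.5] [ 648. -219.   30.]
piston 0.67 [391.4, 232.4, 418.9, 255.0] [ 465. -302.   30.]
grease 0.66 [266.2, 171.5, 290.2, 196.2] [656. 110.  30.]
clutch 0.74 [184.4, 173.6, 238.0, 208.3] [628. 342.  30.]
clutch 0.58 [180.3, 241.1, 220.4, 279.1] [408. 354.  30.]
rod 0.76 [185.6, 174.6, 232.6, 206.5] [629. 340.  30.]
rod 0.26 [265.6, 171.8, 290.9, 195.8] [656. 111.  30.]
valve 0.44 [438.1, 230.4, 452.6, 241.2] [ 499. -419.   30.]
spanner 0.63 [243.8, 232.1, 256.5, 299.7] [378. 185.  30.]
spanner 0.59 [325.6, 239.9, 357.2, 268.3] [441. -87.  30.]
```

```bash
python3 -c "
import cv2,numpy as np
a=cv2.imread('pics/s1.png');b=cv2.imread('pics/t1.png')
cv2.imwrite('pics/both.png',cv2.resize(np.vstack([a,b]),(480*1,600)))"
```

```text
(no output)
```

View pics/t1.png

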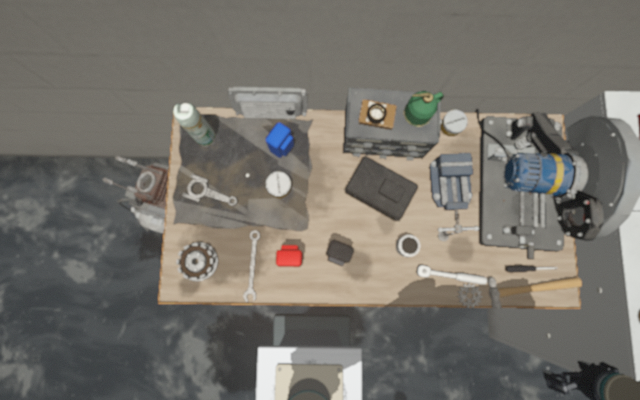

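View pics/s1.png

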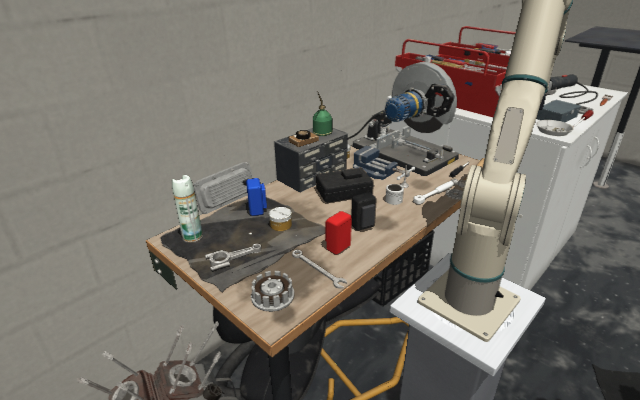

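The top view shows the black pack at about (340,250), with red and blue look-alikes at (289,256) and (281,140). The charger is at (381,188), turned about 28°, and the piston is at (409,245). Next I'll measure from the masks.

```bash
python3 - <<'E'
from h import *
p=shot('top','t2.png')
for l,z in [('charger',70),('pack_mid',120),('piston',57)]:
    m=ctrl.cut_out(p,l)[0]['mask'].astype(np.uint8)
    r=cv2.minAreaRect(np.argwhere(m)[:,::-1].astype(np.float32))
    print(l,r)
    for c in cv2.boxPoints(r): print(c,onz(p,*c,z).round(),onz(p,*c,0).round())
im=cv2.cvtColor(p['image'],cv2.COLOR_RGB2BGR)[140:290,310:440]
cv2.imwrite('pics/c2.png',cv2.convertScaleAbs(cv2.resize(im,None,fx=4.0,fy=4.0,interpolation=cv2.INTER_CUBIC),alpha=1.8))
E
```

```text
charger ((380.74981689453125, 188.88272094726562), (64.19147491455078, 43.63143539428711), 27.979475021362305)
[342.17062 193.09065] [624. -94.  70.] [638. -99.   0.]
[362.64053 154.55904] [ 750. -159.   70.] [ 770. -167.    0.]
[419.329   184.67479] [ 655. -336.   70.] [ 671. -355.    0.]
[398.8591 223.2064] [ 533. -270.   70.] [ 541. -285.    0.]
pack_mid ((338.51806640625, 253.35313415527344), (26.779836654663086, 22.687477111816406), 21.037511825561523)
[321.9485  259.13406] [420. -34. 120.] [421. -36.   0.]
[330.09283 237.9588 ] [481. -57. 120.] [490. -61.   0.]
[355.08765 247.5722 ] [ 454. -130.  120.] [ 460. -142.    0.]
[346.9433  268.74747] [ 393. -106.  120.] [ 392. -116.    0.]
piston ((406.80010986328125, 246.10000610351562), (21.466251373291016, 23.702320098876953), 63.43495178222656)
[391.40012 241.8    ] [ 477. -248.   57.] [ 480. -260.    0.]
[412.60013 231.2    ] [ 510. -315.   57.] [ 516. -329.    0.]
[422.2001  250.40001] [ 452. -343.   57.] [ 454. -359.    0.]
[401.0001 261.    ] [ 418. -277.   57.] [ 419. -290.    0.]
```

View pics/c2.png

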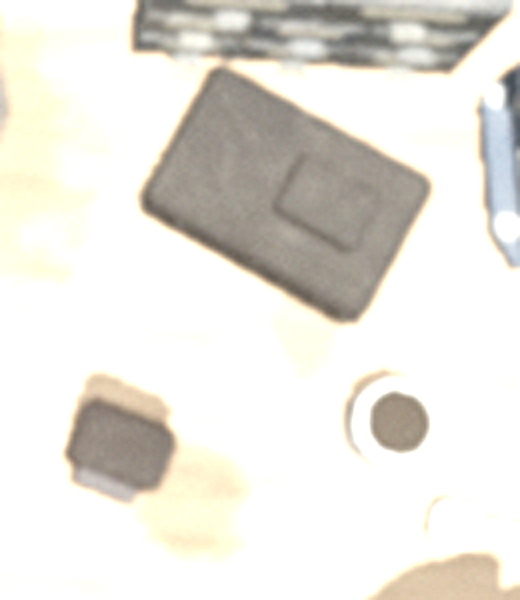

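```bash
python3 -m pendant '[0,0,0.06,0,0,0,0.45, 0.02,0.04,0.1,0,0,-7,0.45, 0.04,0.08,0.126,0,0,-14,0.45, 0.06,0.12,0.126,0,0,-20,0.45, 0.08,0.16,0.126,0,0,-26,0.45, 0.1,0.2,0.126,0,0,-32,0.45, 0.12,0.24,0.126,0,0,-36,0.45, 0.14,0.28,0.126,0,0,-36,0.45, 0.16,0.32,0.126,0,0,-36,0.45, 0.18,0.36,0.126,0,0,-36,0.45, 0.2,0.4,0.126,0,0,-36,0.45, 0.215,0.44,0.126,0,0,-36,0.45, 0.23,0.48,0.126,0,0,-36,0.45, 0.245,0.52,0.126,0,0,-36,0.45, 0.245,0.52,0.126,0,0,-36,0.45, 0.245,0.52,0.126,0,0,-36,0.45, 0.245,0.52,0.126,0,0,-36,0.45]'
python3 - <<'E'
from h import *
s=ctrl.read_state();print(s['eef_pos'],s['tool_rot'],s['qpos'],s['width'])
p=shot('wrist','w1.png');print(p)if 0 else print(p['world_from_camera'].round(2).tolist(),p['fx'])
E
```

```text
clock: 2.52
eef_pos: [402.5, -105.9, 330.9]
tool_rot: [-3.141, 0.002, -1.948]
force: [-0.1, -0.2, 0.2]
width: 38.3
[ 402.4893536  -105.8813827   330.85999516] [-3.14068007e+00  2.48521878e-03 -1.94820110e+00] [ 0.26661669  0.14292325 -0.08657661  1.92439256  0.01144383  1.07345212
 -1.77272826] 38.345860141188794
[[-0.37, 0.88, 0.29, 475.89], [-0.93, -0.35, -0.12, -134.69], [-0.0, -0.31, 0.95, 499.72], [0.0, 0.0, 0.0, 1.0]] 329.9061795468981
```

View pics/w1.png

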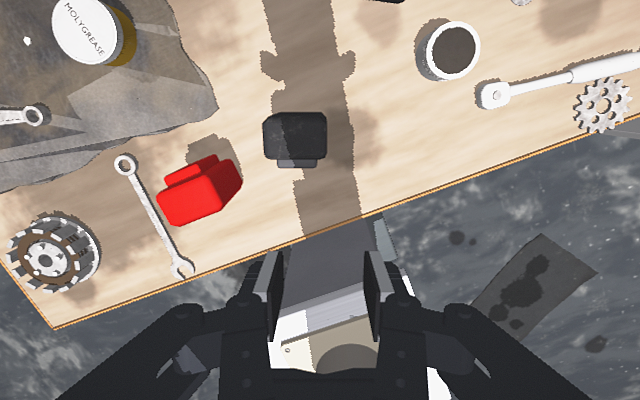

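The wrist view shows the black pack at (295,137), with its plate towards the robot at (297,162), and nearly square to the tool. The piston is at (449,50), clear of the way. I'll measure the pack precisely.

```bash
python3 - <<'E'
from h import *
p=shot('wrist'); t=shot('top')
for r in ctrl.cut_out(p,'pack_mid'):
    print(r['confidence'],r['bbox'])
    if abs((r['bbox'][0]+r['bbox'][2])/2-295)<15:
        m=r['mask'].astype(np.uint8); v,u=np.nonzero(m)
        rc=cv2.minAreaRect(np.c_[u,v].astype(np.float32)); print(rc)
        for w in range(v.min(),v.max()+1,4):
            q=u[v==w]; print(w,q.min(),q.max(),end='; ')
for T in [(265,112),(326,113),(326,158),(264,158)]: print(onz(p,*T,120).round())
# triangulate top-face centre: wrist vs top crop
def tri(a,b,ua,ub):
    o1,d1=ray(a,*ua);o2,d2=ray(b,*ub)
    s=np.linalg.lstsq(np.c_[d1,-d2],o2-o1,rcond=None)[0]
    return (o1+d1*s[0]+o2+d2*s[1])/2,np.linalg.norm(o1+d1*s[0]-o2-d2*s[1])
print(tri(p,t,(295,136),(310+121/4,140+446/4)))
im=cv2.cvtColor(p['image'],cv2.COLOR_RGB2BGR)[90:190,235:355]
cv2.imwrite('pics/c3.png',cv2.convertScaleAbs(cv2.resize(im,None,fx=5,fy=5,interpolation=cv2.INTER_CUBIC),alpha=1.8))
E
```

```text
0.92 [152.9, 154.8, 242.7, 227.3]
0.7 [409.6, 21.3, 478.8, 81.4]
0.64 [259.4, 111.8, 324.4, 171.7]
((291.366455078125, 139.95980834960938), (57.21055221557617, 64.58971405029297), 88.31531524658203)
111 303 318; 115 268 322; 119 263 323; 123 260 323; 127 259 323; 131 259 323; 135 259 323; 139 260 323; 143 260 323; 147 260 323; 151 261 324; 155 262 323; 159 266 320; 163 274 315; 167 276 313; [482. -71. 120.]
[ 455. -133.  120.]
[ 409. -115.  120.]
[435. -48. 120.]
(array([443.13731054, -88.18065431,  94.08406301]), np.float64(0.034642717132103505))
```

View pics/c3.png

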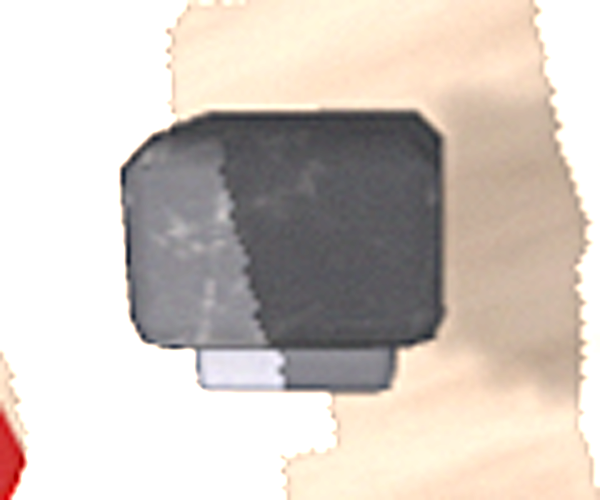

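```bash
python3 - <<'E'
from h import *
p=shot('wrist');sc=shot('scene')
a=onz(p,265,159.2,120);b=onz(p,318,159.2,120);d=(b-a)[:2]
print('heading deg',np.degrees(np.arctan2(d[1],d[0]))+90, 'near edge mid',onz(p,291.6,159.2,120), 'plate tip',onz(p,235+298/5,90+390/5,91))
h=np.arctan2(d[1],d[0])+np.pi/2; H=np.array([np.cos(h),np.sin(h),0]);L=np.array([-H[1],H[0],0])
m=onz(p,291.6,159.2,120)
for s in(-1,1):
  print('scene proj top corners',proj(sc,m+L*37.5*s),proj(sc,m+L*37.5*s+50*H), 'foot',proj(sc,m+L*37.5*s-[0,0,120]))
print([ (r['bbox'],r['confidence']) for r in ctrl.cut_out(sc,'pack_mid')])
E
```

```text
heading deg -22.33718177869099 near edge mid [421.04433545 -81.01735433 120.        ] plate tip [405.36827203 -75.324209    91.        ]
scene proj top corners [377.82634276 196.66387075] [370.4207662  189.96691186] foot [375.84106996 226.20195496]
scene proj top corners [358.05763259 201.53057411] [351.06058456 194.58131797] foot [356.85650106 231.38543026]
[([247.7, 178.5, 268.7, 214.2], 0.97), ([326.3, 212.0, 355.8, 255.8], 0.71), ([351.8, 192.7, 377.0, 231.6], 0.69)]
```

The scene projection agrees. The push face is at (421,-81) and the heading is -22.3°. I'll go behind it and lower.

```bash
python3 -m pendant '[-0.0075,0.035,0,0,0,-0.7,0.25, -0.0075,0.035,-0.04,0,0,-0.7,0.25, -0.0075,0.035,-0.08,0,0,-0.7,0.25, -0.0075,0.035,-0.12,0,0,-0.7,0.25, -0.0075,0.035,-0.16,0,0,-0.7,0.25, -0.0075,0.035,-0.195,0,0,-0.7,0.25, -0.0075,0.035,-0.215,0,0,-0.7,0.25, -0.0075,0.035,-0.226,0,0,-0.7,0.25, -0.0075,0.035,-0.226,0,0,-0.7,0.25, -0.0075,0.035,-0.226,0,0,-0.7,0.25]'; python3 - <<'E'
from h import *
p=shot('wrist','w2.png')
im=cv2.cvtColor(p['image'],cv2.COLOR_RGB2BGR)
cv2.imwrite('pics/w2.png',im)
E
```

```text
clock: 3.7
eef_pos: [392.5, -78.0, 104.3]
tool_rot: [3.14, -0.001, -1.974]
force: [-0.4, -0.6, -0.2]
width: 21.2
```

View pics/w2.png

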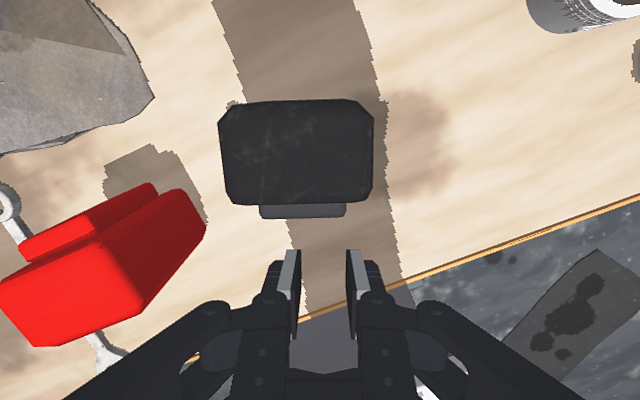

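The wrist view shows the fingers about 9 mm right of the pack's middle: pack centre at column 298, fingers at 323. I'll correct that and start the push.

```bash
python3 -m pendant '[0.0034,0.009,0,0,0,0,0.25, 0.0034,0.009,0,0,0,0.5,0.25, 0.0127,0.0052,0,0,0,0.5,0.25, 0.017,0.0034,0,0,0,0.5,0.25, 0.0219,0.0014,0.001,0,0,0.5,0.25, 0.0265,-0.0004,0.003,0,0,0.5,0.25, 0.0312,-0.0024,0.005,0,0,0.5,0.25, 0.0358,-0.0043,0.007,0,0,0.5,0.25, 0.0404,-0.0062,0.009,0,0,0.5,0.25, 0.045,-0.0081,0.010,0,0,0.5,0.25, 0.0497,-0.01,0.011,0,0,0.5,0.25]'; python3 - <<'E'
from h import *
p=shot('wrist','w3.png')
E
```

```text
clock: 4.67
eef_pos: [443.3, -88.2, 116.1]
tool_rot: [-3.141, -0.0, -1.965]
force: [0.2, 0.1, 0.3]
width: 21.2
```

View pics/w3.png

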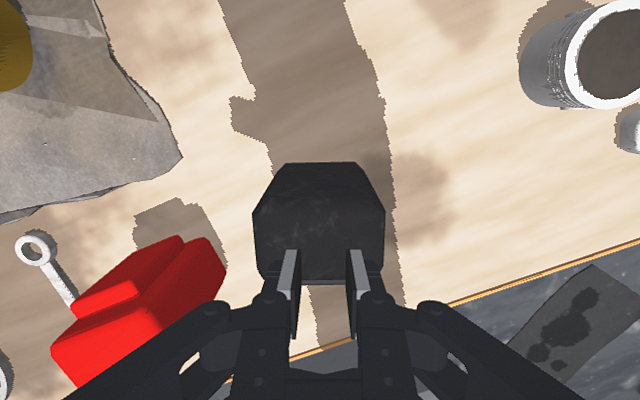

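The pack is tipping, with the fingers centred on it at column 320. I'll push on past the balance point.

```bash
python3 -m pendant '[0.0046,-0.0019,0.001,0,0,0,0.25, 0.0092,-0.0038,0.001,0,0,0,0.25, 0.0139,-0.0057,0.001,0,0,0,0.25, 0.0185,-0.0076,0.001,0,0,0,0.25, 0.0231,-0.0095,0.001,0,0,0,0.25, 0.026,-0.0106,0.001,0,0,0,0.25, 0.026,-0.0106,0.001,0,0,0,0.25, 0.026,-0.0106,0.001,0,0,0,0.25, 0.026,-0.0106,0.001,0,0,0,0.25]'; python3 - <<'E'
from h import *
p=shot('wrist','w4.png')
E
```

```text
clock: 5.47
eef_pos: [470.3, -99.1, 117.2]
tool_rot: [-3.14, -0.0, -1.965]
force: [0.0, -1.3, -0.3]
width: 21.5
```

View pics/w4.png

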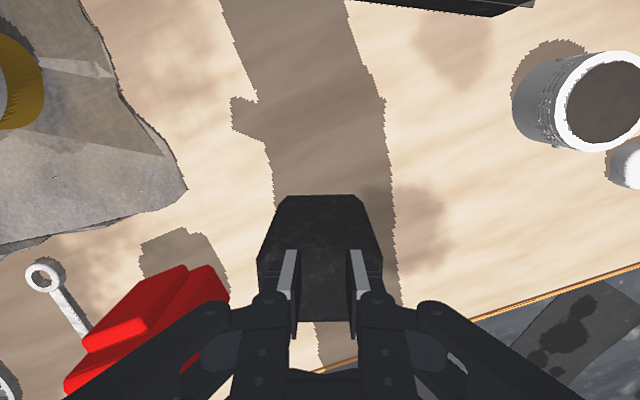

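```bash
python3 - <<'E'
from h import *
p=shot('wrist');sc=shot('scene')
H=np.array([.925,-.38,0]);L=np.array([.38,.925,0]);m=np.array([421,-81,120.])
for s in(-1,1):print(proj(p,m+L*37.5*s).round(),proj(p,m+L*37.5*s+50*H).round())
im=cv2.cvtColor(sc['image'],cv2.COLOR_RGB2BGR)[150:260,300:420]
cv2.imwrite('pics/s4.png',cv2.convertScaleAbs(cv2.resize(im,None,fx=5,fy=5,interpolation=cv2.INTER_CUBIC),alpha=1.5))
print(ctrl.read_state()['force'])
E
```

```text
[390. 324.] [396. 248.]
[266. 324.] [260. 249.]
[-0.65539715 -0.84831595 -0.78168754]
```

View pics/s4.png

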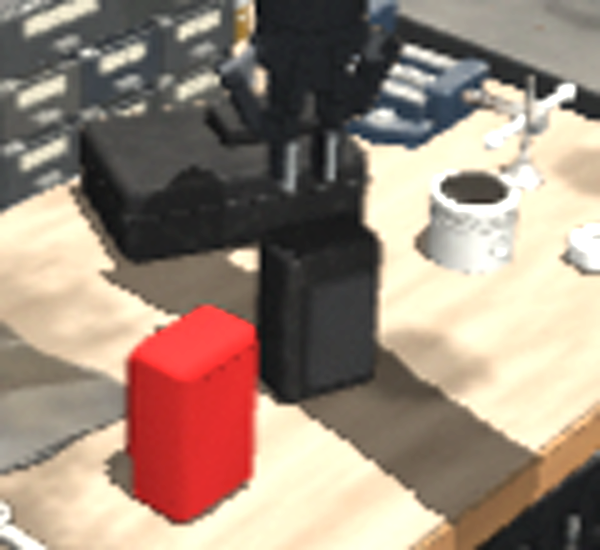

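The pack still stands unmoved. The finger tips passed over its top, because half-open pads sit higher than the TCP. I'll go back, shut the gripper and retry lower.

```bash
python3 -m pendant '[0,0,0.04,0,0,0,0, -0.025,0.01,0.05,0,0,0,0, -0.05,0.02,0.05,0,0,0,0, -0.0743,0.03,0.05,0,0,0,0, -0.0743,0.03,0.05,0,0,0,0, -0.0743,0.03,0.02,0,0,0,0, -0.0743,0.03,-0.014,0,0,0,0, -0.0743,0.03,-0.014,0,0,0,0, -0.0743,0.03,-0.014,0,0,0,0, -0.0743,0.03,-0.014,0,0,0,0]'; python3 - <<'E'
from h import *
p=shot('wrist','w5.png')
H=np.array([.925,-.38,0]);L=np.array([.38,.925,0]);m=np.array([421,-81,120.])
for s in(-1,1):print(proj(p,m+L*37.5*s).round(),proj(p,m+L*37.5*s+50*H).round())
print([(r['bbox']) for r in ctrl.cut_out(p,'pack_mid')], proj(p,ctrl.read_state()['eef_pos']))
E
```

```text
clock: 6.45
eef_pos: [396.7, -69.2, 104.1]
tool_rot: [-3.139, 0.0, -1.965]
force: [0.9, 0.0, 0.5]
width: 0.2
[404. 206.] [412.  99.]
[251. 206.] [243.  99.]
[[7.6, 182.5, 219.5, 347.3], [237.9, 104.1, 394.8, 221.0], [539.5, 0.0, 640.0, 36.8]] [324.03168517 241.77015083]
```

View pics/w5.png

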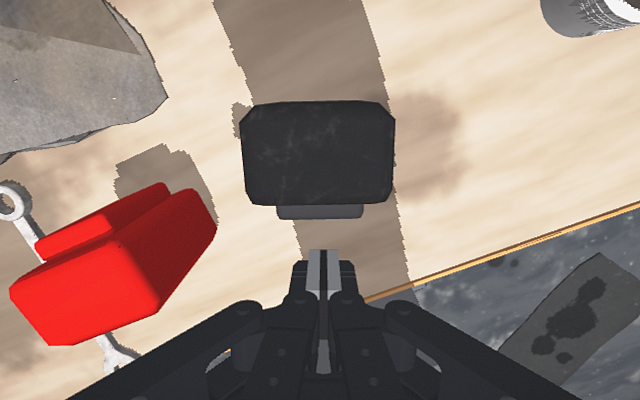

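```bash
python3 -m pendant '[0.0083,-0.0044,0,0,0,0,0, 0.0139,-0.0067,0,0,0,0,0, 0.0185,-0.0086,0,0,0,0,0, 0.0231,-0.0105,0.001,0,0,0,0, 0.0278,-0.0124,0.002,0,0,0,0, 0.0324,-0.0143,0.003,0,0,0,0, 0.037,-0.0162,0.004,0,0,0,0, 0.0416,-0.0181,0.005,0,0,0,0, 0.0416,-0.0181,0.005,0,0,0,0]'; python3 - <<'E'
from h import *
p=shot('wrist','w6.png')
print([(r['bbox']) for r in ctrl.cut_out(p,'pack_mid')])
print(ctrl.cut_out(shot('scene'),'pack_mid')[2]['bbox'])
E
```

```text
clock: 7.3
eef_pos: [440.5, -87.9, 110.0]
tool_rot: [-3.134, 0.001, -1.966]
force: [1.0, -0.6, 0.6]
width: 0.3
[[248.8, 162.4, 384.7, 287.7], [38.6, 237.6, 225.5, 398.7]]
[248.1, 178.3, 268.1, 214.4]
```

View pics/w6.png

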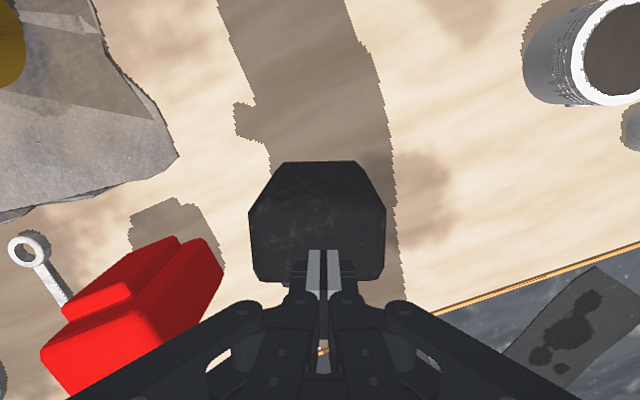

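Again the tip passed over the pack without touching it (force is about 0), so heights from the arm readings run about 10 mm off. I'll go back, lower by another 15 mm, and check the height from the image before pushing.

```bash
python3 -m pendant '[0,0,0.04,0,0,0,0, -0.01,0.004,0.05,0,0,0,0, -0.025,0.01,0.05,0,0,0,0, -0.0455,0.0195,0.05,0,0,0,0, -0.0455,0.0195,0.05,0,0,0,0, -0.0455,0.0195,0.02,0,0,0,0, -0.0455,0.0195,-0.017,0,0,0,0, -0.0455,0.0195,-0.017,0,0,0,0, -0.0455,0.0195,-0.017,0,0,0,0, -0.0455,0.0195,-0.017,0,0,0,0]'; python3 - <<'E'
from h import *
from scipy.optimize import least_squares
p=shot('wrist','w7.png');sc=shot('scene');t=shot('top')
def best(q,ref):
    return min(ctrl.cut_out(q,'pack_mid'),key=lambda r:abs((r['bbox'][0]+r['bbox'][2])/2-ref[0])+abs((r['bbox'][1]+r['bbox'][3])/2-ref[1]))['bbox']
bs=[(p,best(p,(316,150))),(sc,best(sc,(364,212))),(t,best(t,(340,252)))]
def box(x):
    X,Y,h,z=x;H=np.array([np.cos(h),np.sin(h),0]);L=np.array([-H[1],H[0],0])
    P=[np.array([X,Y,0])+a*H*25+b*L*37.5+[0,0,c*z] for a in(-1,1) for b in(-1,1) for c in(0,1)]
    P+=[np.array([X,Y,0])-39*H+b*L*25+[0,0,c*z/120] for b in(-1,1) for c in(29,91)]
    return P
def res(x):
    r=[]
    for q,b in bs:
        uv=np.array([proj(q,P) for P in box(x)]); r+=list(np.r_[uv.min(0),uv.max(0)]-b)
    return np.array(r)/np.repeat([3,1,1],4)
f=least_squares(res,[444,-90,-.39,120],x_scale=[10,10,.1,10]);print(f.x,(f.fun*np.repeat([3,1,1],4)).round(1))
s=ctrl.read_state();print(s['eef_pos'],bs[0][1],bs[1][1],bs[2][1])
# fingertip in top/scene images: project TCP
print(proj(sc,s['eef_pos']),proj(t,s['eef_pos']))
im=cv2.cvtColor(sc['image'],cv2.COLOR_RGB2BGR)[140:250,320:430]
im=cv2.convertScaleAbs(cv2.resize(im,None,fx=5,fy=5,interpolation=cv2.INTER_CUBIC),alpha=1.5)
u=(proj(sc,s['eef_pos'])-[320,140])*5;cv2.circle(im,(int(u[0]),int(u[1])),4,(0,255,0),1)
cv2.imwrite('pics/s7.png',im)
E
```

```text
clock: 8.33
eef_pos: [393.4, -67.8, 93.6]
tool_rot: [-3.136, 0.001, -1.965]
force: [-0.6, -0.6, 0.7]
width: 0.0
[ 4.46653739e+02 -8.45523088e+01 -3.91197293e-01  1.10815831e+02] [ -7.5  -7.9  -2.4 -14.2  -1.7  -0.3   0.7  -1.   -2.9  -0.7   3.9  17.7]
[393.94966157 -67.97604752  93.92900895] [234.6, 97.9, 401.3, 223.4] [350.2, 193.0, 375.3, 232.8] [326.4, 237.8, 350.6, 248.2]
[371.67884023 210.214397  ] [333.29184196 268.2020495 ]
```

View pics/s7.png

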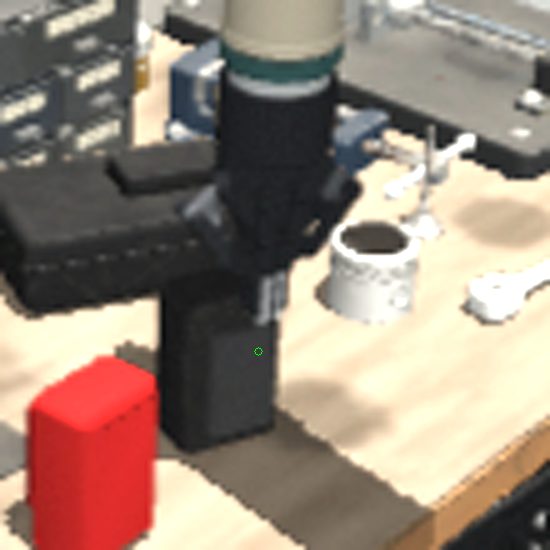

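In the scene view the finger tip is at crop (265,322), while the reported TCP projects to (258,351). The real tip is therefore about 20 mm above the reported TCP. I'll aim for a TCP at 87, which puts the tip at about 107.

```bash
python3 -m pendant '[0,0,-0.007,0,0,0,0, 0.0093,-0.0048,-0.007,0,0,0,0, 0.0139,-0.0067,-0.007,0,0,0,0, 0.0185,-0.0086,-0.007,0,0,0,0, 0.0231,-0.0105,-0.006,0,0,0,0, 0.0278,-0.0124,-0.005,0,0,0,0, 0.0324,-0.0143,-0.003,0,0,0,0, 0.037,-0.0162,-0.002,0,0,0,0, 0.0416,-0.0181,0,0,0,0,0, 0.0416,-0.0181,0,0,0,0,0]'; python3 - <<'E'
from h import *
p=shot('wrist','w8.png');sc=shot('scene')
print([(r['bbox']) for r in ctrl.cut_out(p,'pack_mid')])
print([(r['bbox']) for r in ctrl.cut_out(sc,'pack_mid')])
E
```

```text
clock: 9.47
eef_pos: [437.6, -86.6, 94.5]
tool_rot: [-3.131, 0.002, -1.966]
force: [0.6, -0.8, 0.1]
width: -0.0
[[14.6, 239.7, 221.3, 400.0], [236.0, 144.0, 392.3, 270.9]]
[[326.0, 210.6, 354.9, 254.7], [248.6, 180.8, 267.8, 213.3], [348.7, 190.2, 376.1, 229.8]]
```

I've now viewed 12 pictures (t1, s1, c2, w1, c3, w2, w3, w4, s4, w5, w6, s7), which is the limit, so I'll work numerically from here. First I'll test the tilt against predicted boxes.

```bash
cat >> h.py <<'E'
def tilted(th,m=(421,-81),h=np.radians(-22.3),slide=0):
    """pack corner points, tipped by th (rad) about its charger-side foot edge"""
    H=np.array([np.cos(h),np.sin(h),0]);L=np.array([-H[1],H[0],0]);Z=np.array([0,0,1.])
    O=np.array([*m,0.])+(50+slide)*H
    pts=[(a,b,c) for a in(0,-50) for b in(-37.5,37.5) for c in(0,120)]+[(-64,b,c) for b in(-25,25) for c in(29,91)]
    return [O+b*L+H*(a*np.cos(th)+c*np.sin(th))+Z*(-a*np.sin(th)+c*np.cos(th)) for a,b,c in pts]
def bb(q,P):
    uv=np.array([proj(q,x) for x in P]); return np.r_[uv.min(0),uv.max(0)]
def packs(q): return [np.round(r['bbox']) for r in ctrl.cut_out(q,'pack_mid')]
E
python3 - <<'E'
from h import *
p=shot('wrist');sc=shot('scene');t=shot('top')
for th in (0,8,14,20,30): print(th,bb(p,tilted(np.radians(th))).round(),bb(sc,tilted(np.radians(th))).round(1),bb(t,tilted(np.radians(th))).round(1))
print(packs(p),packs(sc),packs(t)); print(ctrl.read_state()['force'])
def dark(q,box):
    x0,y0,x1,y1=box; g=q['image'][y0:y1,x0:x1].max(2); 
    for r in range(0,g.shape[0],3): print(''.join('#' if v<75 else ('+' if v<110 else '.') for v in g[r,::2]))
print('scene');x0,y0=335,165
g=sc['image'][y0:y0+75,x0:x0+60].max(2)
for r in range(0,75,2): print(y0+r,''.join('#' if v<45 else ('+' if v<90 else '.') for v in g[r]))
E
```

```text
0 [243. 153. 409. 292.] [350.2 190.  377.8 231.4] [325.3 237.8 356.8 266.8]
8 [241. 153. 411. 272.] [348.8 188.1 375.9 229.7] [325.4 232.6 358.9 265.3]
14 [240. 129. 412. 259.] [347.1 187.1 375.8 228.3] [325.6 228.8 360.4 264. ]
20 [239. 100. 413. 243.] [345.6 186.5 375.7 226.8] [325.8 225.2 361.8 263.2]
30 [235.  56. 417. 228.] [343.1 185.6 375.3 224.4] [326.4 219.7 363.9 262.1]
[array([236., 142., 395., 270.])] [array([324., 212., 355., 255.]), array([346., 191., 374., 229.]), array([247., 179., 269., 216.])] [array([265., 124., 292., 155.]), array([275., 245., 302., 267.])]
[-0.32890786  0.52503294  1.54785306]
scene
165 ++++.....++...........######################+..............+
167 .......++++.......+..+######################+.....+.....++++
169 ...++++++++...++++++#########################+++..++++++++..
171 +++++++++++++++++++++#######################++#####+++++++++
173 ++++++###++++++++++.++######################++####++++++++..
175 +++++++####+++#+..++++##########################+..++++.....
177 ++++++++########+###+++########################++++.........
179 ++++++++++###
[... 1297 characters left out ...]
.......######################++...................
221 .................#######################++++................
223 .................######################++++++...............
225 .................+#############+++++++++++++++++............
227 .................++++###++++++++++++++++++++++++++..........
229 ...................++++++++++++++++++++++++++++++++++.......
231 .......................+++++++++++++++++++++++++++++++++....
233 ..........................+++++++++++++++++++++++++++++++++.
235 .............................+++++++++++++++++++++++++++++++
237 ................................++++++++++++++++++++++++++++
239 ...................................+++++++++++++++++++++++++
```

The scene's left edge slants and the boxes fit a tilt of about 10°, so the pack is tipping. I'll continue past balance.

```bash
python3 -m pendant '[0.0046,-0.0019,0,0,0,0,0, 0.0092,-0.0038,0,0,0,0,0, 0.0139,-0.0057,0,0,0,0,0, 0.0185,-0.0076,0,0,0,0,0, 0.0231,-0.0095,0,0,0,0,0, 0.0278,-0.0114,0,0,0,0,0, 0.0324,-0.0133,0,0,0,0,0, 0.0324,-0.0133,0.02,0,0,0,0, 0.0324,-0.0133,0.04,0,0,0,0, 0.0324,-0.0133,0.04,0,0,0,0, 0.0324,-0.0133,0.04,0,0,0,0]'; python3 - <<'E'
from h import *
p=shot('wrist');sc=shot('scene')
for th in (0,20,30,90): print(th,bb(p,tilted(np.radians(th))).round(),bb(sc,tilted(np.radians(th))).round(1))
print(packs(p),packs(sc))
x0,y0=320,165
g=sc['image'][y0:y0+75,x0:x0+75].max(2)
for r in range(0,75,2): print(y0+r,''.join('#' if v<45 else ('+' if v<90 else '.') for v in g[r]))
E
```

```text
clock: 10.88
eef_pos: [468.8, -99.6, 134.7]
tool_rot: [-3.132, 0.002, -1.965]
force: [0.0, 1.1, -0.3]
width: -0.2
0 [264. 184. 388. 306.] [350.2 190.  377.8 231.4]
20 [262. 165. 391. 267.] [345.6 186.5 375.7 226.8]
30 [259. 130. 393. 250.] [343.1 185.6 375.3 224.4]
90 [271.  35. 378. 200.] [335.5 191.8 369.4 223.9]
[array([ 80., 255., 234., 382.]), array([263.,  31., 368., 192.])] [array([326., 209., 353., 256.]), array([334., 194., 368., 222.]), array([248., 177., 268., 213.])]
165 +++++...+++++.+++++.....++..+####+...############+.###+...................+
167 +++++++++##++++.......++++....+###++.################+...........+.....++++
169 ++++##+++++++++...++++++++...+++####################++++++++.....++++++++..
171 ++++++...++++.++++++++++++++++++++#############+.....++++++++++++++++++++++
173 .++++++++++++++++++++###++++++++++++######++++#++++.........+++++++++++++..
175 ++++++++++++++++++++++####+++############+.+++#++++++++...........++++.....
177 +++++++++++++++++++++++##################+.+.##+++..++++++++++++++.........
179 +++++++++++++++++++++++++###+++++++++####+.+.+++++++
[... 1723 characters left out ...]
.................+++++++++++++++++++++++++++++++............
225 ................................+++++++++++++++++++++++++++++++++..........
227 .....+.............................++++++++++++++++++++++++++++++++++......
229 .....+................................+++++++++++++++++++++++++++++++++....
231 .....+...................................++++++++++++++++++++++++++++++++..
233 ....++......................................+++++++++++++++++++++++++++++++
235 +..............................................++++++++++++++++++++++++++++
237 .................................................++++++++++++++++++++++++++
239 .....+..............................................+++++++++++++++++++++++
```

The pack lies flat: both views match the 90° prediction. I'll move up and forward to see the pack and charger together.

```bash
python3 -m pendant '[0.0,0.0,0.04,0,0,0,0.4, 0.0,0.0,0.08,0,0,0,0.4, 0.03,-0.01,0.11,0,0,0,0.4, 0.06,-0.03,0.14,0,0,0,0.4, 0.09,-0.05,0.17,0,0,0,0.4, 0.12,-0.07,0.18,0,0,0,0.4, 0.14,-0.085,0.185,0,0,0,0.4, 0.14,-0.085,0.185,0,0,0,0.4, 0.14,-0.085,0.185,0,0,0,0.4, 0.14,-0.085,0.185,0,0,0,0.4]'; python3 - <<'E'
from h import *
p=shot('wrist','w9.png');t=shot('top','t9.png')
for q,n in((p,'w'),(t,'t')):
  for l,z in(('charger',70),('pack_mid',50)):
    for r in ctrl.cut_out(q,l)[:3]:
        m=r['mask'].astype(np.uint8); rc=cv2.minAreaRect(np.argwhere(m)[:,::-1].astype(np.float32))
        print(n,l,round(r['confidence'],2),np.round(r['bbox']),np.round(rc[2],1))
        c,_=cv2.findContours(m,cv2.RETR_EXTERNAL,cv2.CHAIN_APPROX_NONE); c=max(c,key=cv2.contourArea); h=cv2.convexHull(c)
        h=cv2.approxPolyDP(h,0.03*cv2.arcLength(h,True),True)[:,0]
        for k in h: print('   ',k,onz(q,*k,z)[:2].round(),onz(q,*k,0)[:2].round())
E
```

```text
clock: 11.92
eef_pos: [606.0, -183.4, 316.4]
tool_rot: [-3.14, 0.001, -1.965]
force: [0.1, 0.1, -0.6]
width: 34.2
w charger 0.59 [257.  53. 427. 180.] 6.5
    [262  56] [ 746. -164.] [ 757. -156.]
    [423  73] [ 656. -331.] [ 653. -350.]
    [406 172] [ 551. -275.] [ 529. -285.]
    [258 159] [ 639. -107.] [633. -89.]
w pack_mid 0.97 [  1.  74. 100. 151.] 90.0
    [ 0 75] [854. 146.] [874. 188.]
    [94 85] [800.  46.] [813.  76.]
    [ 97 135] [746.  78.] [754. 111.]
    [  0 145] [785. 203.] [797. 251.]
w pack_mid 0.81 [277. 179. 330. 261.] 90.0
    [323 176] [ 583. -173.] [ 572. -168.]
    [327 255] [ 471. -132.] [ 447. -123.]
    [290 258] [487. -80.] [465. -65.]
    [279 247] [510. -73.] [490. -57.]
    [276 186] [ 594. -108.] [585. -96.]
w pack_mid 0.73 [204. 293. 245. 310.] 71.6
    [242 291] [465.  10.] [440.  36.]
    [228 307] [447.  43.] [421.  72.]
    [212 310] [452.  68.] [426. 101.]
    [205 301] [471.  71.] [447. 103.]
    [228 291] [473.  30.] [449.  58.]
t charger 0.59 [342. 158. 396. 216.] 30.3
    [363 157] [ 742. -160.] [ 762. -168.]
    [393 184] [ 656. -253.] 
[... 221 characters left out ...]
277 266] [398. 102.] [398. 107.]
    [275 253] [437. 110.] [439. 115.]
    [282 245] [462.  89.] [464.  93.]
    [295 245] [463.  49.] [465.  52.]
t pack_mid 0.78 [267. 124. 290. 155.] 40.6
    [280 124] [853. 108.] [872. 113.]
    [289 131] [830.  78.] [848.  82.]
    [292 144] [786.  67.] [803.  70.]
    [285 155] [749.  88.] [764.  93.]
    [277 156] [745. 114.] [760. 119.]
    [269 150] [765. 140.] [780. 147.]
    [265 139] [801. 154.] [818. 162.]
    [274 126] [846. 127.] [865. 133.]
t pack_mid 0.57 [333. 203. 366. 248.] 21.0
    [345 204] [ 593. -105.] [ 601. -109.]
    [366 211] [ 572. -171.] [ 579. -178.]
    [353 246] [ 462. -130.] [ 465. -135.]
    [332 238] [486. -65.] [489. -67.]
```

The charger heading is about -28°. The pack heading is about -20°, with a 20 mm gap, and its middle sits about 32 mm to the +y side of the case middle. I'll first push it sideways with the finger line parallel to the charger normal, which also squares it, then push the end.

```bash
python3 -m pendant '[0,0.02,0,0,0,7,0.5, -0.01,0.04,0,0,0,14,0.5, -0.02,0.06,0,0,0,21,0.5, -0.03,0.08,0,0,0,28,0.5, -0.04,0.1,0,0,0,35,0.5, -0.0485,0.1245,0,0,0,42,0.5, -0.0485,0.1245,-0.04,0,0,49,0.5, -0.0485,0.1245,-0.08,0,0,56,0.5, -0.0485,0.1245,-0.12,0,0,63,0.5, -0.0485,0.1245,-0.14,0,0,70,0.5, -0.0485,0.1245,-0.14,0,0,77,0.5, -0.0485,0.1245,-0.14,0,0,84.5,0.5, -0.0485,0.1245,-0.14,0,0,84.5,0.5, -0.0485,0.1245,-0.14,0,0,84.5,0.5, -0.0485,0.1245,-0.14,0,0,84.5,0.5]'; python3 - <<'E'
from h import *
p=shot('wrist','w10.png')
print(packs(p))
M=np.array([586,-185.5]);n=np.array([.881,-.473]);L=np.array([.473,.881])
for r in ctrl.cut_out(p,'pack_mid'):
    h=cv2.boxPoints(cv2.minAreaRect(np.argwhere(r['mask'])[:,::-1].astype(np.float32)))
    print([(onz(p,*k,50)[:2].round().tolist(),((onz(p,*k,50)[:2]-M)@np.c_[n,L]).round().tolist()) for k in h])
E
```

```text
clock: 13.47
eef_pos: [558.3, -59.2, 178.7]
tool_rot: [-3.136, 0.0, -0.493]
force: [-0.3, -0.2, 0.1]
width: 42.9
[array([ 10.,  86., 186., 203.]), array([266., 200., 385., 287.])]
[([345.0, 128.0], [-361.0, 162.0]), ([471.0, 128.0], [-249.0, 222.0]), ([472.0, 27.0], [-201.0, 133.0]), ([331.0, 20.0], [-322.0, 60.0])]
[([497.0, -50.0], [-142.0, 77.0]), ([603.0, -93.0], [-28.0, 90.0]), ([575.0, -173.0], [-15.0, 6.0]), ([460.0, -127.0], [-139.0, -8.0])]
```

```bash
python3 -m pendant '[0.007,0.015,0,0,0,0.2,0.5, 0.007,0.015,-0.03,0,0,0.2,0.5, 0.007,0.015,-0.065,0,0,0.2,0.5, 0.007,0.015,-0.1,0,0,0.2,0.5, 0.007,0.015,-0.13,0,0,0.2,0.5, 0.007,0.015,-0.155,0,0,0.2,0.5, 0.007,0.015,-0.168,0,0,0.2,0.5, 0.007,0.015,-0.168,0,0,0.2,0.5, 0.007,0.015,-0.168,0,0,0.2,0.5]'; python3 - <<'E'
from h import *
p=shot('wrist');sc=shot('scene','s11.png');e=ctrl.read_state()['eef_pos'];print(e,proj(sc,e),packs(p),packs(sc),proj(p,e))
g=p['image'].max(2)
print('wrist');
for r in range(120,400,7): print(r,''.join('#' if v<45 else ('+' if v<90 else '.') for v in g[r,200:440:3]))
print('scene')
g=sc['image'].max(2);x0=290
for r in range(165,240,2): print(r,''.join('#' if v<45 else ('+' if v<90 else '.') for v in g[r,x0:x0+90]))
E
```

```text
clock: 14.37
eef_pos: [565.2, -43.9, 10.5]
tool_rot: [-3.137, 0.001, -0.488]
force: [0.5, 0.3, 0.5]
width: 42.5
[566.51394365 -43.95838523  11.97220482] [328.40707659 214.57010791] [array([  0., 130.,  75., 270.]), array([215., 307., 444., 400.])] [array([322., 210., 354., 255.]), array([246., 179., 269., 217.]), array([335., 193., 367., 222.])] [326.07814039 244.16717536]
wrist
120 ................................................................................
127 ................................................................................
134 ................................................................................
141 ................................................................................
148 ................................................................................
155 ................................................................................
162 ................................................................................
169 ................................................................................
176 ..................................
[... 5597 characters left out ...]
...........++++++++++++++++++++++++
227 ++++++++++++++.....................+................................++++++++++++++++++++++
229 ++++..++...........................+..................................++++++++++++++++++++
231 ...................................+.....................................+++++++++++++++++
233 ..................................++........................................++++++++++++++
235 .............................++...............................................++++++++++++
237 .......................+++.......................................................+++++++++
239 ...................++++............+...............................................+++++++
```

The fingers stand clear on the pack's +y side, with the tip about 25 mm up. I'll push it sideways 65 mm along the charger's -y.

```bash
python3 -m pendant '[-0.0047,-0.0088,0,0,0,0,0.5, -0.0095,-0.0176,0,0,0,0,0.5, -0.0123,-0.0229,0,0,0,0,0.5, -0.0151,-0.0282,0,0,0,0,0.5, -0.018,-0.0335,0,0,0,0,0.5, -0.0208,-0.0388,0,0,0,0,0.5, -0.0236,-0.0441,0,0,0,0,0.5, -0.026,-0.0485,0,0,0,0,0.5, -0.0284,-0.0529,0,0,0,0,0.5, -0.0307,-0.0573,0,0,0,0,0.5, -0.0307,-0.0573,0,0,0,0,0.5, -0.0307,-0.0573,0,0,0,0,0.5]'; python3 -m pendant '[0.005,0.009,0,0,0,0,0.5, 0.01,0.018,0.01,0,0,0,0.5, 0.014,0.026,0.04,0,0,0,0.5, 0.014,0.026,0.08,0,0,0,0.5, 0.014,0.026,0.12,0,0,-7,0.5, 0.014,0.026,0.16,0,0,-14,0.5, 0.014,0.026,0.2,0,0,-21,0.5, 0.014,0.026,0.24,0,0,-28,0.5, 0.014,0.026,0.27,0,0,-35,0.5, 0.02,0,0.3,0,0,-42,0.5, 0.03,-0.02,0.3,0,0,-49,0.5, 0.04,-0.04,0.3,0,0,-56,0.5, 0.05,-0.06,0.3,0,0,-63,0.5, 0.06,-0.08,0.3,0,0,-70,0.5, 0.06,-0.08,0.3,0,0,-77,0.5, 0.06,-0.08,0.3,0,0,-84,0.5, 0.06,-0.08,0.3,0,0,-90,0.5, 0.06,-0.08,0.3,0,0,-90,0.5, 0.06,-0.08,0.3,0,0,-90,0.5]';cat >> h.py <<'E'
def quad(q,l,ref,z):
    """corner pixels of the mask's hull nearest to pixel ref, and world points at height z"""
    r=min(ctrl.cut_out(q,l),key=lambda r:np.hypot((r['bbox'][0]+r['bbox'][2])/2-ref[0],(r['bbox'][1]+r['bbox'][3])/2-ref[1]))
    m=r['mask'].astype(np.uint8);k=cv2.boxPoints(cv2.minAreaRect(np.argwhere(m)[:,::-1].astype(np.float32)))
    return r['confidence'],r['bbox'],m,[onz(q,*c,z)[:2].round().tolist() for c in k]
E
python3 - <<'E'
from h import *
p=shot('wrist','w12.png');t=shot('top','t12.png');sc=shot('scene','s12.png')
for q,n in((p,'w'),(t,'t')):
    print(n,'pack',quad(q,'pack_mid',proj(q,[525,-140,50]),50)[::3],quad(q,'pack_mid',proj(q,[525,-140,50]),50)[1])
    print(n,'chg',quad(q,'charger',proj(q,[643,-216,70]),70)[::3])
print(packs(sc))
E
```

```text
clock: 15.57
eef_pos: [534.8, -102.5, 11.9]
tool_rot: [-3.137, -0.001, -0.489]
force: [0.4, -0.1, -0.7]
width: 42.7
clock: 17.15
eef_pos: [594.5, -181.8, 311.5]
tool_rot: [-3.138, -0.002, -2.056]
force: [0.4, -0.1, 0.4]
width: 42.7
w pack (0.59, [[591.0, -146.0], [556.0, -211.0], [442.0, -155.0], [479.0, -84.0]]) [302.3, 176.7, 355.8, 261.6]
w chg (0.6, [[643.0, -96.0], [750.0, -167.0], [656.0, -334.0], [539.0, -280.0]])
t pack (0.6, [[472.0, -77.0], [585.0, -136.0], [548.0, -207.0], [436.0, -148.0]]) [339.2, 206.5, 374.8, 252.1]
t chg (0.55, [[626.0, -93.0], [747.0, -157.0], [666.0, -302.0], [548.0, -236.0]])
[array([326., 211., 355., 256.]), array([247., 180., 268., 214.]), array([343., 193., 374., 221.])]
```

Both views put the pack square at about -28° and centred to about 2 mm, with a gap of about 20 mm. Next I'll go behind its far end and push.

```bash
python3 -m pendant '[-0.04,0.02,0,0,0,0,0.4, -0.075,0.037,0,0,0,0,0.4, -0.11,0.054,0,0,0,0,0.4, -0.145,0.071,0,0,0,0,0.4, -0.1705,0.0833,0,0,0,-0.3,0.4, -0.1705,0.0833,-0.04,0,0,-0.3,0.4, -0.1705,0.0833,-0.08,0,0,-0.3,0.4, -0.1705,0.0833,-0.12,0,0,-0.3,0.4, -0.1705,0.0833,-0.16,0,0,-0.3,0.4, -0.1705,0.0833,-0.2,0,0,-0.3,0.4, -0.1705,0.0833,-0.24,0,0,-0.3,0.4, -0.1705,0.0833,-0.27,0,0,-0.3,0.4, -0.1705,0.0833,-0.29,0,0,-0.3,0.4, -0.1705,0.0833,-0.302,0,0,-0.3,0.4, -0.1705,0.0833,-0.302,0,0,-0.3,0.4, -0.1705,0.0833,-0.302,0,0,-0.3,0.4]'; python3 - <<'E'
from h import *
p=shot('wrist','w13.png');sc=shot('scene');e=ctrl.read_state()['eef_pos'];M=np.array([586,-185.5])
print(e,(e[:2]-M)@np.array([[.881,.473],[-.473,.881]]),packs(p),packs(sc))
g=p['image'].max(2)
for r in range(0,330,7): print(r,''.join('#' if v<45 else ('+' if v<90 else '.') for v in g[r,140:500:4]))
E
```

```text
clock: 18.98
eef_pos: [423.9, -99.2, 8.8]
tool_rot: [-3.139, -0.001, -2.064]
force: [-1.1, -0.2, 0.8]
width: 34.0
[424.46474122 -99.46929378  10.02483052] [-183.00508702   -0.61312522] [array([  0., 305., 149., 400.])] [array([327., 213., 356., 252.]), array([248., 180., 267., 213.]), array([343., 196., 375., 222.])]
0 ....................++++++++++++++++++++++++++++++++++++++++++++++++++++..................
7 ....................+++++++++++++++++++++++++++++++++++++++++++++++++++...................
14 ....................+++++++++++++++++++++++++++++++++++++++++++++++++++...................
21 ....................+++++++++++++++++++++++++++++++++++++++++++++++++++...................
28 .....................++++++++++++++++++++++++++++++++++++++++++++++++++...................
35 .....................+++++++++++++++++++++++++++++++++++++++++++++++++#...................
42 .....................++++++++++++++++++++++++++++++++++++++++++++++++++...................
49 .....................++++++++++++++++++++++++++++++++++++++++++++++++++...................
56 .....................#++++++
[... 3061 characters left out ...]
###....+++.........................
287 ...........................+++....###..................####...#+++........................
294 ..........................#+++#+..+##..................###+..#+++++.......................
301 ........................+#+++++++++##...................##++++++++++#.....................
308 ..........#++++++#....+#+++++++++#+#+...................##+++++++#+++#+....++++++++.......
315 ........+++++++++++++++++++++++++#+#....................##+#++++++++++++++#+++++++++#.....
322 .....#++++#++++++#+++#+++++++++++#+#.....................#+#++++++++++++++#+++++++++++#...
329 ...++++#++#++++++++++#++++++###+##+#.....................++######++++++#+++++++++++++++#++
```

The pack's near end is at row 193 and centred on the fingers (about column 321). I'll push 42 mm, then measure.

```bash
python3 -m pendant '[0.0088,-0.0047,0,0,0,0,0.4, 0.0176,-0.0095,0,0,0,0,0.4, 0.022,-0.0118,0,0,0,0,0.4, 0.0264,-0.0142,0,0,0,0,0.4, 0.0308,-0.0165,0,0,0,0,0.4, 0.0338,-0.0181,0,0,0,0,0.4, 0.037,-0.0199,0,0,0,0,0.4]'; cat > m.py <<'E'
from h import *
p=shot('wrist');sc=shot('scene');t=shot('top');s=ctrl.read_state();e=s['eef_pos'];M=np.array([586,-185.5]);R=np.array([[.881,.473],[-.473,.881]])
print('tcp n,L',(e[:2]-M)@R,s['force'])
print('near edge row/gap',[ (c,int(np.argmax(p['image'][:,c].max(1)[60:300]>=90)+60)) for c in (270,300,340,370)])
for q,n in((p,'w'),(t,'t'),(sc,'s')):
    try: c,b,m,k=quad(q,'pack_mid',proj(q,[530,-155,50]),50);print(n,np.round(b),[((np.array(x)-M)@R).round().tolist() for x in k])
    except Exception as x: print(n,x)
    try: c,b,m,k=quad(q,'charger',proj(q,[643,-216,70]),70);print(n,'chg',np.round(b),[((np.array(x)-M)@R).round().tolist() for x in k])
    except Exception as x: print(n,x)
E
python3 m.py
```

```text
clock: 19.77
eef_pos: [460.9, -119.3, 10.5]
tool_rot: [-3.137, -0.002, -2.065]
force: [-4.0, 1.7, 2.5]
width: 34.4
tcp n,L [-140.0706039    -0.67070938] [-1.51047901  0.46435297  0.88914229]
near edge row/gap [(270, 251), (300, 251), (340, 252), (370, 252)]
w [223.   4. 424. 252.] [[-32.0, 34.0], [-32.0, -35.0], [-127.0, -44.0], [-127.0, 45.0]]
w min() iterable argument is empty
t [350. 203. 372. 221.] [[-57.0, 61.0], [9.0, 20.0], [-14.0, -14.0], [-79.0, 26.0]]
t min() iterable argument is empty
s [341. 191. 374. 221.] [[-35.0, 58.0], [31.0, -42.0], [-178.0, -27.0], [-227.0, 63.0]]
s chg [314. 165. 368. 202.] [[129.0, 104.0], [137.0, -104.0], [-94.0, -28.0], [-94.0, 153.0]]
```

```bash
python3 -m pendant '[0.0022,-0.0012,0,0,0,0,0.4, 0.0044,-0.0024,0,0,0,0,0.4]'; python3 -m pendant '[0.0022,-0.0012,0,0,0,0,0.4]'; python3 -m pendant '[0.0022,-0.0012,0,0,0,0,0.4]';  python3 - <<'E'
from h import *
sc=shot('scene')
g=sc['image'].max(2);x0=320
for r in range(183,226): print(r,' '.join('%2d'%min(v,99) for v in g[r,x0:x0+45]))
E
```

```text
clock: 20.38
eef_pos: [465.7, -121.5, 10.6]
tool_rot: [-3.137, -0.002, -2.064]
force: [-3.0, 1.8, 3.3]
width: 34.2
clock: 20.47
eef_pos: [467.3, -122.4, 10.5]
tool_rot: [-3.138, -0.002, -2.064]
force: [-3.7, 1.6, 1.8]
width: 34.2
clock: 20.55
eef_pos: [468.9, -123.4, 10.5]
tool_rot: [-3.139, -0.003, -2.064]
force: [-3.6, 2.3, 4.0]
width: 34.2
183 19 31 42 53 54 54 54 55 54 53 52 54 55 55 54 53 52 52 53 51 50 50 50 47 47 47 47 48 48 50 51 53 53 41 29 33 31 29 25 26 25 25 24 23 24
184 16 23 36 47 53 57 55 55 52 52 52 53 55 54 52 53 52 52 51 50 50 48 50 47 47 47 47 48 53 53 55 53 42 29 35 38 35 28 25 26 25 24 26 24 26
185 16 19 29 41 50 57 57 54 52 53 52 52 53 54 51 52 53 53 53 51 46 32 33 32 33 33 32 34 45 43 41 46 73 87 60 37 36 27 26 27 27 26 24 24 23
186 26 17 20 32 42 51 54 54 53 52 52 53 54 54 54 53 55 57 57 52 30 26 25 25 25 25 27 36 41 40 70 95 94 81 52 29 33 26 26 26 25 24 24 23 22
187 16 16 17 24 34 46 53 56 55 55 54 57 58 59 53 46 45 44 42 37 24 21 23 23 23 23 33 54 70 96 94 87 83 70 58 25 29 27 26 26 24 21 22 25 26
188 14 15 17 19 27 38 46 46 49 47 43 44 44 40 39 36 33 32 31
[... 4521 characters left out ...]
99 79
221 99 99 99 99 99 99 99 99 99 99 99 99 99 99 99 99 99 99 99 99 99 99 99 99 99 99 99 99 99 99 99 99 99 99 99 99 99 99 99 99 99 99 99 99 99
222 99 99 99 99 99 99 99 99 99 99 99 99 99 99 99 99 99 99 99 99 99 99 99 99 99 99 99 99 99 99 99 99 99 99 99 99 99 99 99 99 99 99 99 99 99
223 99 99 99 99 99 99 99 99 99 99 99 99 99 99 99 99 99 99 99 99 99 99 99 99 99 99 99 99 99 99 99 99 99 99 99 99 99 99 99 99 99 99 99 99 99
224 99 99 99 99 99 99 98 99 99 99 99 99 99 99 99 99 99 99 99 99 99 99 99 99 99 99 99 99 99 99 99 99 99 99 99 99 99 99 99 99 99 99 99 99 99
225 99 99 99 99 99 99 99 99 99 99 99 99 99 99 99 99 99 99 99 99 99 99 99 99 99 99 99 99 99 99 99 99 99 99 99 99 99 99 99 99 99 99 99 99 99
```

The pushing force is steady at about 4 N, so the pack is still sliding free. I'll continue in small steps and watch for a rise.

```bash
for i in 1 ; do python3 -m pendant '[0.0018,-0.001,0,0,0,0,0.4]'; python3 -m pendant '[0.0018,-0.001,0,0,0,0,0.4]'; python3 -m pendant '[0.0018,-0.001,0,0,0,0,0.4]';python3 -m pendant '[0.0018,-0.001,0,0,0,0,0.4]'; done | grep -E 'eef|force'
```

```text
eef_pos: [471.1, -124.7, 10.4]
force: [-2.7, 1.8, 2.7]
eef_pos: [472.9, -125.7, 10.3]
force: [-3.4, 1.9, 2.8]
eef_pos: [473.8, -126.3, 10.3]
force: [-7.0, 5.9, 6.5]
eef_pos: [473.7, -126.4, 10.1]
force: [-8.7, 5.8, 5.9]
```

The force jumped to about 10 N and motion stalled, so the pack is against the charger. I'll give one tiny seating nudge, then back straight off and look from above.

```bash
python3 -m pendant '[0.0015,-0.0008,0,0,0,0,0.4, 0.0015,-0.0008,0,0,0,0,0.4]'; python3 -m pendant '[-0.0088,0.0047,0,0,0,0,0.4, -0.0264,0.0142,0,0,0,0,0.4, -0.035,0.0188,0.0,0,0,0,0.4, -0.035,0.0188,0.04,0,0,0,0.4, -0.035,0.0188,0.08,0,0,0,0.4, -0.035,0.0188,0.12,0,0,0,0.4, -0.035,0.0188,0.16,0,0,0,0.4, -0.02,0.01,0.2,0,0,0,0.4, 0.01,-0.005,0.24,0,0,0,0.4, 0.04,-0.02,0.28,0,0,0,0.4, 0.07,-0.04,0.3,0,0,0,0.4, 0.1,-0.055,0.3,0,0,0,0.4, 0.12,-0.065,0.3,0,0,0,0.4, 0.12,-0.065,0.3,0,0,0,0.4, 0.12,-0.065,0.3,0,0,0,0.4]'; sed -i 's/\[530,-155,50\]/[535,-157,50]/' m.py; python3 m.py; python3 - <<'E'
from h import *
p=shot('wrist','w20.png');t=shot('top','t20.png')
for n in ['grease','piston','spanner','rod']:
    print(n,[np.round(r['bbox']) for r in ctrl.cut_out(t,n)[:2]])
n=np.array([.881,-.473]);L=np.array([.473,.881]);M=np.array([586,-185.5])
# brightness along lines parallel to n across the joint at z=0 beside the pack's edges, and edge profile on wrist at z=50
g=p['image'].astype(float).max(2)
for l in (-60,-50,-45,-42,-39,-36,-30,-15,0,15,30,36,39,42,45,50,60):
    print(l,[int(cv2.getRectSubPix(g.astype(np.float32),(1,1),tuple(map(float,proj(p,[*(M+n*a+L*l),30]))))[0,0]) for a in range(-40,30,3)])
E
```

```text
clock: 21.1
eef_pos: [473.4, -126.4, 9.9]
tool_rot: [3.135, -0.005, -2.063]
force: [-6.5, 4.8, 4.5]
width: 34.3
clock: 22.35
eef_pos: [595.1, -192.7, 309.3]
tool_rot: [3.136, -0.004, -2.066]
force: [-0.2, 0.9, -0.3]
width: 34.0
tcp n,L [ 8.55964974 -1.44779078] [-0.15908958 -0.13468075  0.04855984]
near edge row/gap [(270, 98), (300, 130), (340, 208), (370, 60)]
w [295. 167. 349. 245.] [[3.0, 34.0], [3.0, -37.0], [-113.0, -40.0], [-112.0, 38.0]]
w chg [236.  54. 407. 166.] [[7.0, 107.0], [134.0, 94.0], [132.0, -95.0], [5.0, -105.0]]
t [345. 202. 383. 245.] [[-120.0, 40.0], [3.0, 41.0], [4.0, -38.0], [-119.0, -37.0]]
t chg [344. 155. 414. 218.] [[-5.0, 102.0], [133.0, 99.0], [124.0, -103.0], [-12.0, -97.0]]
s [341. 190. 372. 218.] [[-27.0, 60.0], [42.0, -40.0], [-154.0, -30.0], [-208.0, 59.0]]
s chg [313. 165. 374. 200.] [[130.0, 105.0], [130.0, -141.0], [-97.0, -60.0], [-89.0, 156.0]]
grease [array([264., 172., 291., 197.])]
piston [array([394., 232., 417., 258.])]
spanner [array([244., 230., 256., 300.])]
rod [array([186., 173., 236., 209.])]
-60 [149, 146, 140, 130, 125, 127, 126, 
[... 1142 characters left out ...]
 97, 112, 106]
36 [70, 69, 66, 67, 62, 63, 63, 65, 66, 60, 58, 53, 53, 61, 93, 94, 94, 94, 94, 95, 96, 96, 101, 105]
39 [239, 239, 238, 238, 240, 244, 236, 209, 223, 238, 241, 247, 246, 76, 89, 89, 94, 94, 96, 95, 100, 96, 102, 101]
42 [240, 240, 238, 238, 239, 240, 240, 242, 241, 240, 242, 242, 248, 83, 82, 89, 94, 94, 95, 94, 94, 98, 103, 103]
45 [239, 238, 237, 239, 240, 239, 241, 240, 239, 240, 242, 242, 247, 84, 85, 92, 98, 96, 99, 98, 98, 98, 101, 103]
50 [238, 239, 238, 240, 241, 241, 240, 240, 239, 241, 242, 242, 247, 81, 85, 95, 100, 99, 99, 101, 103, 102, 100, 102]
60 [240, 241, 242, 242, 241, 240, 239, 241, 242, 242, 242, 241, 246, 78, 84, 90, 97, 101, 99, 101, 105, 106, 101, 103]
```

The charger's face is straight at n≈-1 all along. The pack meets it across its whole width (±37 mm, centred) with no bright gap, and the bystanders are where they were. I'll hand in.

```bash
python3 -c "
from cell import ctrl
print(ctrl.finish_job())"
```

```text
the job is handed in; nothing more can be done
None
```

I handed the job in after about 22 s of robot time. The pack lies flat with its plate up, and its end rests against the middle of the charger's long side.

**What I did:** I tipped the pack by pushing near its top, then pushed it sideways with two fingers to square and centre it. Then I pushed its far end until it met the charger. The force rose from about 4 N to 10 N and motion stalled there. After that I backed the gripper off and up.

**Last checks:**
- **Position:** the pack is centred on the charger's side to about 2 mm and square to within about 1°.
- **Contact:** the wrist picture shows no gap at any of the places I sampled across the pack's end.
- **Surroundings:** the charger's face is where I measured it before, to a few mm. The grease tin, piston, spanner and rod showed no movement beyond a few pixels in the top view. I did not recheck the clutch, the valve, or the blue and red look-alikes at the end.

**What went wrong or disagreed:**
- The first two tipping pushes passed over the pack without touching it. In the pictures the finger tips were about 20 mm above where the reported tool position put them, so I lowered the tool and the third push worked.
- The top-view outline of the charger put its near edge 5 to 12 mm closer to the pack than the wrist view did. I relied on the wrist view and on the contact force.
- I had viewed all 12 pictures before the pack fell, so everything after that was checked with numbers from the images. I did not look at a picture of the final state.

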